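# Press a heat sink onto a board to the set force

## Task

Set the heat sink that lies to the left of the blue bonding press, fins up, into the corner guides on the press's carrier, and gently slide the carrier all the way home under the plunger. Then turn the black hand knob on top clockwise until the dial's black pointer stands on the red set mark, without overshooting the mark, and let go; leave the other things on the bench alone.

Things in the scene. Friction and masses are not known exactly. Their poses are not given: they have to be found in the camera images.
- heat_sink_center (a point): Black finned heat sink, 45 x 45 x 22 mm, about 60 g, on the bench near its front edge, left of the press, fins up (a like one far to the right is not meant); the point is its centre, half-way up. z is up, x and y run along its sides (square: it may be gripped across either pair of sides).
- plunger_axis (a point): Point of the fixed bonding press (blue C-frame) on the plunger's vertical axis, 59 mm above the bench: the height of a seated heat sink's top; the raised plunger is 1.5 to 3 mm higher. x points back to the column (28 x 54 mm, 59 to 87 mm behind the axis), y is the way the carrier slides in, z up. The head spans 26 mm to the front and 27 mm to each side of the axis, 120 to 152 mm above the bench.
- pocket (a point): Centre of the pocket on the carrier, on the processor lid where the heat sink sits, 37 mm above the bench; axes as the press. Four black corner guides, 49 mm apart inside with sloped lead-ins, rise to 48 mm above the bench; between them each side is open for 33 mm, down to the board at 34 mm. Out, the pocket is 68 to 80 mm to the -y side of the plunger axis; home, it is right under it.
- carrier_post (a point): Black upright post on the carrier to push or grip it by: a cylinder 15 mm in diameter, 38 to 60 mm above the bench. The point is on its axis, 50 mm above the bench and 80 mm to the -y side of the pocket, so 80 mm from the plunger axis when home: keep a gripper's long side across the slide there.
- carrier (a joint): Slide of the carrier (m): 0 fully out, 0.080 home against a rubber end stop. It slides with a friction of about 3 N; at the stop the rubber yields about 1 mm for each 10 N. More than about 20 N there counts as ramming.
- knob_grip (a point): Point on the vertical axis of the round black hand knob, 187 mm above the bench; the knob is 37 mm in diameter, from 171 to 198 mm, above the head's top at 152 mm. Clockwise from above drives the plunger down 2.5 mm per rad; the knob keeps its height, stays where it is left (friction 0.06 N m), can be gripped at any yaw and needs 1.4 to 3 rad in all.
- pointer (a joint): Black pointer of the white force dial (66 mm) on the press's front, tilted up 45 degrees, reaching 86 mm in front of the plunger axis, 70 to 130 mm above the bench (rad): about 0 while the plunger is free, then clockwise 1 rad for each 2 mm (3 N) of spring compression, so about 1.25 rad per rad of knob once the plunger bears on the heat sink.
- set_mark (a joint): Red set mark (hand with a broad red tip) on the same dial, in the same angle scale as the pointer (rad); it does not move. The pointer is on the mark when the two values are equal.
- pointer_tip (a point): Tip of the black pointer, 25 mm from the dial's centre; x points outward along the pointer, y counter-clockwise, z out of the dial's face.
- set_mark_tip (a point): Tip of the red set mark, 25 mm from the dial's centre; axes as for the pointer's tip.
- dropper_blue: Small blue dropper bottle, 23 mm wide and 51 mm tall, origin at its underside: a bystander.
- film_tape: Roll of orange tape lying flat, 53 mm in diameter and 12 mm thick, origin at its underside: a bystander.
Things that resemble listed ones, but are neither listed nor needed, are in the scene too. Leave any green look-alike of the part that bears heat_sink_center alone.

How it is judged:
By the outcome, as a careful person would: the job done as asked, in the order asked, and still so for the second after the job is handed in, with the robot touching nothing.
It also fails if it takes over 69 s, if anything falls off the work surface, if the arm or the gripper's body presses on something with over 40 N, if the wrist force passes 120 N, or if a joint passes its speed limit or range.

## Robot

A 6-joint arm with a two-finger parallel gripper is mounted at the origin on a cart in front of the work surface, level with it; the furniture and walls round the work are solid. World frame = base frame: x ahead of the robot, y to its left, z up, the work surface at z = 0. Lengths are in mm, angles in rad, forces in N, time in s.
With the tool pointing down it reaches from about 275 to 850 mm from the base axis. Payload 19 kg.
Tool frame: the origin (TCP) lies midway between the tips of the shut fingers; the grasp point (between the pads) lies 19 mm behind it; z points along the fingers, y is the line along which they close (so a half turn about z gives the same grasp; the last joint's range is limited). The gripper opens to 85 mm and grips with 20 to 120 N. Pads are 22 mm wide; open, the fingers measure 114 mm over their backs; the gripper's body (76 mm by 85 mm) begins 54 mm behind the grasp point. The pads swing forward as they close: fully open they stand 13 mm farther back than shut.
Start: joints at [1.059, 0.15, 1.437, -0, 1.554, -0.134], TCP at [212.105, 534.417, 231.267] pointing down, gripper open.
Joint ranges: [-2.8, 2.8], [-0.68, 2.1], [0.12, 2.68], [-1.39, 4.53], [0.16, 2.79], [-2.81, 2.81]. Speed limits (rad/s): [1.89, 1.89, 2.22, 3.01, 3.01, 3.01].

## Interface

Orientations are given as a rotation vector (axis times angle).
In Python, from plant import bot, viewer gives the robot as it stands.
- The arm moves only by the shell command python3 -m crank 'ROWS' [FORCE]. ROWS is JSON, a list of rows, each a list of 3 entries, a list of its own where there are three numbers: the shift along the tool's x, y, z in m, then the turn, a rotation vector about the tool's x, y, z in rad, then the opening, from 0 (shut) to 1 (fully open). In form: [[[x, y, z], [rx, ry, rz], jaw], ...]. A call has 1 to 5 rows; each row shifts and turns the commanded pose from where the row before left it, along the tool's axes as they then stand; what a row does not reach is not made up. A row lasts 1/8 s, in which the tool goes at most 62.5 mm and 10.7 degrees, less where a joint would pass 70% of its speed; a pose out of reach is approached as far as the arm can. A call with a gripper value outside its range is refused whole. The fingers move at their own pace and stop on an object; FORCE is the grip in N (left out, the last holds). Time passes only in rows, so rows that do not move let the fingers close. It gives the time, the measured TCP pose, the force, the opening and the grip force at its end, in the units of the state.
- bot.state(): the state, without advancing time (a new reading comes with each control period).
- viewer.snapshot(name): name is "side" or "top" or "wrist"; returns a dict with "img" (420x560x3 uint8, blue, green, red), "fx", "fy", "cx", "cy" (pixels), "k1" (the pictures are not rectified: a ray, as slopes to the right and down, at radius r is drawn at 1 + k1 r^2 times it, then the intrinsics apply), "origin" and "attitude" of the camera in the world. Camera axes: x right, y up, looking along -z (the intrinsics and any distortion apply to the point x, -y, -z); pixel columns grow to the right and rows downward; lengths in mm; the calibration is good to about 2 mm. A picture is of the moment at which its call begins. There is no depth.
- bot.finish_job(): hands the job in; it is judged then, once.
The state is a dict: "time_s": time; "joint_positions": joint angles; "qvel": joint speeds; "tau": joint torques, N m; "eef_pos": TCP position; "orientation": TCP orientation; "contact_force": force on the tool from outside, world axes, zero at the start; "wrist_torque": the same for the moment, N m; "gripper_width": finger opening in mm; "gripper_force": force on a finger pad.
Only numpy, scipy, OpenCV 4.12 (cv2) and the standard library are available. Lean on these libraries where they do the work, as an engineer would, in place of code of your own. Each camera call takes 0.05 s, during which the arm holds its last target. There are 200 camera calls.

## Working session

There is one attempt and no reset: what is moved stays moved. The work goes in short steps, Python scripts to look and compute and a shell command to move; the robot and the scene stay as the last step left them, time stands still between calls to the robot, and variables do not carry over. Pictures are saved under pics/ and viewed, at most 10 in all, crops included, and the job is handed in when it is done.

```bash
ls; mkdir -p pics; cat > h.py <<'E'
import numpy as np, cv2
from scipy.spatial.transform import Rotation as R
from plant import bot, viewer
def snap(n,f):
    s=viewer.snapshot(n); cv2.imwrite('pics/'+f,s['img']); return s
def att(s):
    a=np.array(s['attitude'],float)
    return a if a.shape==(3,3) else (R.from_rotvec(a).as_matrix() if a.size==3 else R.from_quat(a).as_matrix())
def ray(s,u,v):
    x,y=(u-s['cx'])/s['fx'],(v-s['cy'])/s['fy']; d=np.array([x,y]);p=d.copy()
    for _ in range(20): p=d/(1+s['k1']*(p@p))
    return att(s)@np.array([p[0],-p[1],-1.])
def atz(s,u,v,z):
    d=ray(s,u,v); o=np.array(s['origin']); return o+d*(z-o[2])/d[2]
def proj(s,P):
    c=att(s).T@(np.array(P)-np.array(s['origin'])); p=np.array([c[0],-c[1]])/-c[2]
    p=p*(1+s['k1']*(p@p)); return p[0]*s['fx']+s['cx'],p[1]*s['fy']+s['cy']
def rel(P,yaw=None):
    """shift in tool axes (m) from current TCP to world P"""
    t=bot.state(); M=R.from_rotvec(t['orientation']).as_matrix()
    return M.T@(np.array(P)-np.array(t['eef_pos']))/1000, M
E
python3 - <<'E'
from h import *
for n in('top','side','wrist'):
    s=snap(n,n+'0.png'); print(n,{k:np.round(v,3).tolist() for k,v in s.items() if k!='img'})
a=cv2.imread('pics/top0.png');b=cv2.imread('pics/side0.png')
print(bot.state())
E
```

```text
pics
top {'fx': 420.288, 'fy': 420.288, 'cx': 278.309, 'cy': 213.234, 'k1': -0.05, 'origin': [305.141, -119.036, 1420.698], 'attitude': [0.137, -0.173, -1.544]}
side {'fx': 405.035, 'fy': 405.035, 'cx': 270.976, 'cy': 213.886, 'k1': -0.081, 'origin': [755.274, -761.249, 1040.228], 'attitude': [0.623, 0.097, 0.24]}
wrist {'fx': 376.557, 'fy': 376.557, 'cx': 282.919, 'cy': 214.603, 'k1': -0.066, 'origin': [138.785, 563.644, 373.721], 'attitude': [-0.28, -0.188, 1.181]}
{'time_s': 0.15, 'joint_positions': array([ 1.05899296e+00,  1.50895326e-01,  1.43784843e+00, -1.16341135e-05,
        1.55383158e+00, -1.34003401e-01]), 'qvel': array([ 1.78623550e-03, -8.44875938e-04, -2.82247992e-03, -7.82080144e-06,
       -6.44170816e-05,  6.46828067e-04]), 'tau': array([ 2.88836171e-03, -7.13378263e+01, -5.71046555e+01, -8.54884138e-05,
        7.09356231e-03, -3.10254666e-05]), 'eef_pos': array([212.03280442, 534.27171527, 230.81801853]), 'orientation': array([-5.89866878e-01, -3.08541236e+00,  1.46947218e-03]), 'contact_force': array([-0.45614989, -0.67590217,  0.36923427]), 'wrist_torque': array([ 0.00162016,  0.0381087 , -0.01238728]), 'gripper_force': 0.0, 'gripper_width': 85.10409449123361}
```

View pics/top0.png

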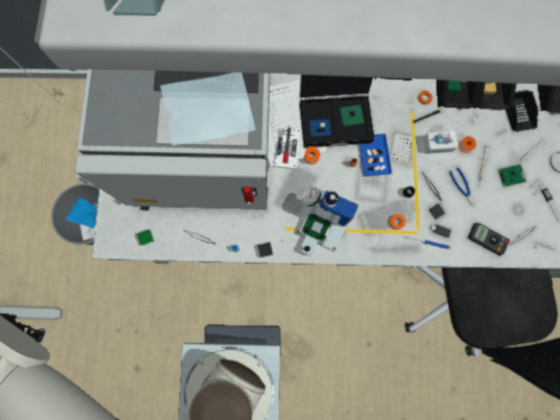

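View pics/side0.png

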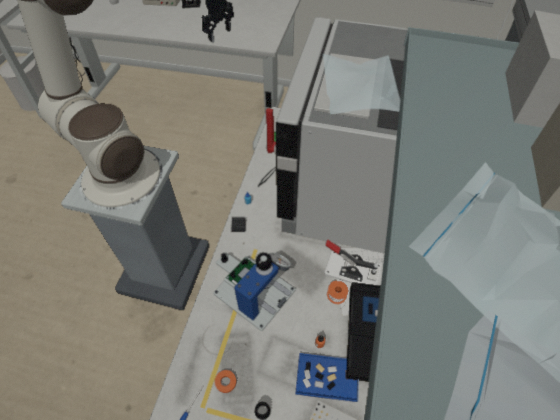

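The top view shows the heat sink at (264,249), the post at (306,248), the pocket at (317,228) and the knob at (331,199). I'll zoom in on that area.

```bash
python3 - <<'E'
from h import *
s=viewer.snapshot('top'); a=s['img']
b=viewer.snapshot('side'); 
c1=cv2.resize(a[165:275,220:360],None,fx=4,fy=4,interpolation=cv2.INTER_CUBIC)
c2=cv2.resize(b['img'][205:335,200:310],(372,440),interpolation=cv2.INTER_CUBIC)
cv2.imwrite('pics/z0.png',np.hstack([c1[:, :420],c2]))
for n,u,v,z in [('hs',264,249,22),('post',306,248,60),('pocket',317,228,37),('knob',331,199,198),('cab front corner',266,207,150),('bench edge',264,262,0)]:
    print(n,atz(s,u,v,z).round(0))
E
```

```text
hs [ 463. -103.   22.]
post [ 465. -240.   60.]
pocket [ 536. -278.   37.]
knob [ 598. -302.  198.]
cab front corner [ 579. -107.  150.]
bench edge [ 422. -104.    0.]
```

View pics/z0.png

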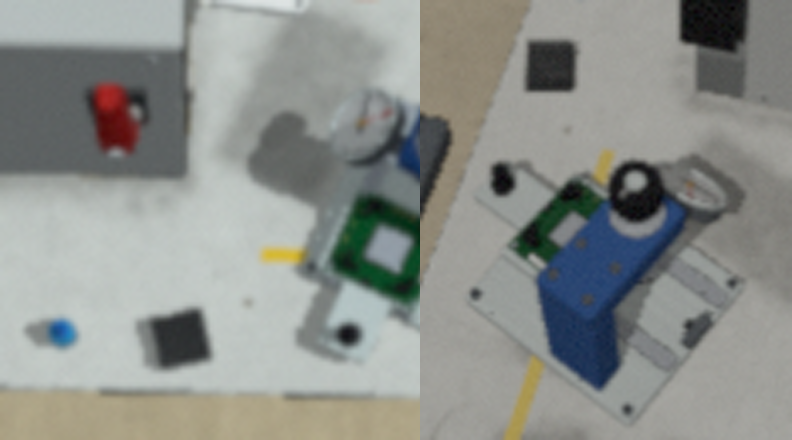

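The zoom shows the press axes: the carrier slides toward about -28° in the world and the column is on the robot's right. The heat sink is yawed about 13°. Next I'll go above the heat sink.

```bash
python3 - <<'E'
from h import *
d,M=rel([455,-115,210]); print(d.round(4)); print(M.round(3)); print('cam in tool',(M.T@(np.array([138.785,563.644,373.721])-bot.state()['eef_pos'])).round(1))
s=viewer.snapshot('wrist'); print((M.T@att(s)).round(3))
E
```

```text
[-0.4653 -0.5139  0.0213]
[[-0.929  0.369 -0.   ]
 [ 0.369  0.929 -0.001]
 [ 0.    -0.001 -1.   ]]
cam in tool [ 7.900e+01  1.000e-01 -1.427e+02]
[[-0.002  0.95   0.313]
 [ 1.     0.002  0.001]
 [ 0.     0.313 -0.95 ]]
```

```bash
R='' ; 
python3 -m crank '[[[-0.0332,-0.0367,0.0015],[0,0,0],1],[[-0.0332,-0.0367,0.0015],[0,0,0],1],[[-0.0332,-0.0367,0.0015],[0,0,0],1],[[-0.0332,-0.0367,0.0015],[0,0,0],1],[[-0.0332,-0.0367,0.0015],[0,0,0],1]]'
python3 -m crank '[[[-0.0332,-0.0367,0.0015],[0,0,0],1],[[-0.0332,-0.0367,0.0015],[0,0,0],1],[[-0.0332,-0.0367,0.0015],[0,0,0],1],[[-0.0332,-0.0367,0.0015],[0,0,0],1],[[-0.0332,-0.0367,0.0015],[0,0,0],1]]'
python3 -m crank '[[[-0.0332,-0.0367,0.0015],[0,0,0],1],[[-0.0332,-0.0367,0.0015],[0,0,0],1],[[-0.0332,-0.0367,0.0015],[0,0,0],1],[[-0.0332,-0.0367,0.0015],[0,0,0],1]]'
python3 -m crank '[[[0,0,0],[0,0,-0.154],1],[[0,0,0],[0,0,-0.154],1],[[0,0,0],[0,0,-0.154],1],[[0,0,0],[0,0,-0.154],1],[[0,0,0],[0,0,0],1]]'
python3 - <<'E'
from h import *
s=snap('wrist','w1.png'); t=bot.state(); print(t['time_s'],t['eef_pos'],t['joint_positions'])
E
```

```text
time_s: 0.92
eef_pos: [298.9, 301.2, 223.8]
orientation: [0.589, 3.085, 0.0]
contact_force: [1.2, 0.0, -0.1]
gripper_width: 85.4
gripper_force: 0.0
time_s: 1.55
eef_pos: [385.6, 69.2, 216.5]
orientation: [0.59, 3.085, 0.0]
contact_force: [0.3, 0.6, 0.4]
gripper_width: 85.5
gripper_force: 0.0
time_s: 2.05
eef_pos: [454.9, -116.4, 210.4]
orientation: [0.59, 3.085, -0.0]
contact_force: [0.9, 0.5, 0.8]
gripper_width: 85.5
gripper_force: 0.0
time_s: 2.68
eef_pos: [454.6, -114.6, 210.3]
orientation: [0.372, -3.119, 0.0]
contact_force: [0.2, -0.1, -0.7]
gripper_width: 85.5
gripper_force: 0.0
2.725 [ 454.57421265 -114.61850946  210.34646756] [-4.11455354e-01 -6.50404577e-02  1.70397317e+00 -1.50279887e-04
  1.50260765e+00 -2.21698325e+00]
```

View pics/w1.png

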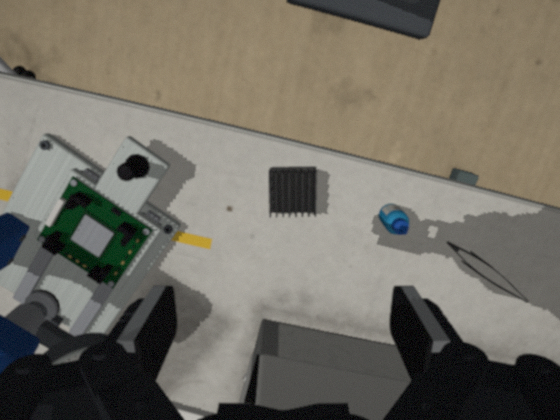

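The wrist view shows the heat sink at about (293,192), nearly square to the tool. The post top is near (130,167) and the lid centre near (93,235). Now I'll measure.

```bash
python3 - <<'E'
from h import *
s=viewer.snapshot('wrist'); a=s['img']; t=bot.state(); M=R.from_rotvec(t['orientation']).as_matrix()
g=a.max(2); m=(g<75).astype(np.uint8); m[:, :245]=0; m[:,345:]=0; m[:150]=0; m[240:]=0
c=max(cv2.findContours(m,0,2)[0],key=cv2.contourArea); r=cv2.minAreaRect(c); print('hs',r, cv2.boundingRect(c))
print('xang',np.degrees(np.arctan2(M[1,0],M[0,0])))
# model fit: project the box silhouette and maximise IoU
from scipy.optimize import minimize
hit=np.zeros_like(m)
cv2.drawContours(hit,[c],-1,1,-1)
def sil(p):
    x,y,th=p; P=[]
    for z in(0,22):
        for sx,sy in((-1,-1),(1,-1),(1,1),(-1,1)):
            q=22.5*np.array([sx,sy]); P.append(proj(s,[x+q[0]*np.cos(th)-q[1]*np.sin(th),y+q[0]*np.sin(th)+q[1]*np.cos(th),z]))
    h=cv2.convexHull((np.array(P)*16).astype(np.int32)); o=np.zeros_like(m); cv2.fillConvexPoly(o,h,1,shift=4); return o
def cost(p): o=sil(p); return 1-(o&hit).sum()/(o|hit).sum()
p0=atz(s,293,192,15); best=min((minimize(cost,[p0[0],p0[1],th],method='Nelder-Mead',options=dict(initial_simplex=[[p0[0],p0[1],th],[p0[0]+5,p0[1],th],[p0[0],p0[1]+5,th],[p0[0],p0[1],th+.1]])) for th in(.15,.25)),key=lambda r:r.fun)
print(best.x,best.fun,np.degrees(best.x[2]))
print('post',atz(s,130,168,60),'lid',atz(s,93,235,37))
d,_=rel([best.x[0],best.x[1],60]); print(d)
E
```

```text
hs ((292.5, 189.5), (45.0, 47.0), 90.0) (269, 167, 48, 46)
xang -166.5687111656758
[ 4.64516466e+02 -1.04427683e+02  2.22318405e-01] 0.22344045368620036 12.737906315681629
post [ 461.94261334 -239.09629663   60.        ] lid [ 538.59444124 -274.57723717   37.        ]
[-0.01203234  0.00759507  0.15030978]
```

```bash

python3 -m crank '[[[-0.004,0.0025,0.05],[0,0,0],1],[[-0.004,0.0025,0.05],[0,0,0],1],[[-0.004,0.0025,0.04],[0,0,0.012],1],[[0,0,0],[0,0,0],1]]'
python3 - <<'E'
from h import *
s=snap('wrist','w2.png'); a=s['img'];t=bot.state();print(t['time_s'],t['eef_pos'])
print('expected center top',proj(s,[464.5,-104.4,22]),'TCP',proj(s,t['eef_pos']))
E
```

```text
time_s: 3.28
eef_pos: [463.2, -103.8, 68.3]
orientation: [0.351, -3.118, -0.003]
contact_force: [-0.3, -0.9, 0.6]
gripper_width: 85.5
gripper_force: 0.0
3.325 [ 464.22971983 -104.39569478   70.43863586]
expected center top (np.float64(282.74695029805974), np.float64(246.1741272495052)) TCP (np.float64(283.1582161866615), np.float64(290.0998153729418))
```

View pics/w2.png

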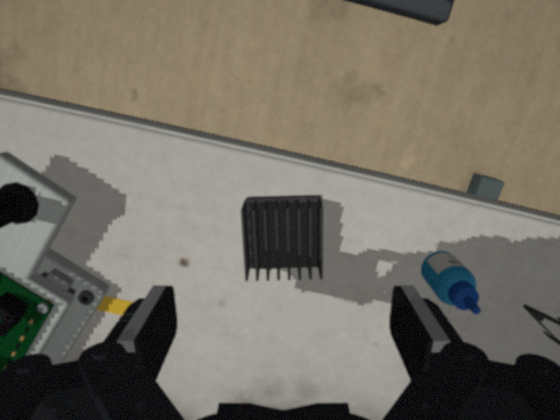

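The close view shows the far ends of the fin tops at (246,280) and (321,279), and the near bottom edge at about row 196.

```bash
python3 - <<'E'
from h import *
s=viewer.snapshot('wrist'); t=bot.state(); M=R.from_rotvec(t['orientation']).as_matrix()
a=atz(s,246,280,22);b=atz(s,321,279,22); n=atz(s,286,196,0); print(a,b,np.linalg.norm(a-b))
for c in((a+b)/2+22.5*M[:,0], n-22.5*M[:,0]): print(c, (M.T@(c-t['eef_pos'])).round(1))
E
```

```text
[ 491.56126823 -120.6102357    22.        ] [481.52703094 -79.14006689  22.        ] 42.66685855602501
[ 464.61202352 -104.89826921   21.98848242] [ 0.4 -0.1 49.6]
[ 4.66080046e+02 -1.02920591e+02  1.15175760e-02] [-1.5  1.6 71.6]
```

```bash

python3 -m crank '[[[0,0,0.03],[0,0,0],1],[[0,0,0.03],[0,0,0],1],[[0,0,0.009],[0,0,0],1],[[0,0,0],[0,0,0],1]]'
python3 -m crank '[[[0,0,0],[0,0,0],0.2],[[0,0,0],[0,0,0],0.2],[[0,0,0],[0,0,0],0.2],[[0,0,0],[0,0,0],0.2],[[0,0,0],[0,0,0],0.2]]' 30
python3 -m crank '[[[0,0,0],[0,0,0],0.2],[[0,0,0],[0,0,0],0.2]]'
```

```text
time_s: 3.88
eef_pos: [465.1, -104.8, 2.5]
orientation: [-0.354, 3.121, -0.001]
contact_force: [1.5, 0.8, 0.7]
gripper_width: 84.9
gripper_force: 0.0
time_s: 4.5
eef_pos: [464.9, -104.7, 2.2]
orientation: [-0.355, 3.121, -0.001]
contact_force: [-2.9, 0.2, 9.5]
gripper_width: 44.7
gripper_force: 30.2
time_s: 4.75
eef_pos: [464.9, -104.7, 2.2]
orientation: [-0.354, 3.121, -0.001]
contact_force: [-3.1, 0.9, 9.4]
gripper_width: 44.2
gripper_force: 30.2
```

```bash

python3 -m crank '[[[0,0,-0.05],[0,0,0],0.2],[[0,0,-0.05],[0,0,0.17],0.2],[[0,0,-0.05],[0,0,0.18],0.2],[[0,0,0],[0,0,0.18],0.2],[[0,0,0],[0,0,0.175],0.2]]'
python3 -m crank '[[[0,0,0],[0,0,0],0.2]]'
python3 - <<'E'
from h import *
d,M=rel([510,-328,152]); print(d,np.degrees(np.arctan2(M[1,0],M[0,0])))
E
```

```text
time_s: 5.38
eef_pos: [464.7, -104.5, 152.3]
orientation: [0.753, 3.048, -0.001]
contact_force: [-0.2, 0.2, -0.9]
gripper_width: 44.4
gripper_force: 32.0
time_s: 5.5
eef_pos: [464.5, -104.5, 151.6]
orientation: [0.744, 3.052, -0.0]
contact_force: [0.1, 0.1, -1.0]
gripper_width: 44.1
gripper_force: 32.0
[-0.14323968 -0.17754328 -0.00031313] 152.61605483499042
```

```bash

python3 -m crank '[[[-0.029,-0.036,0],[0,0,0],0.2],[[-0.029,-0.036,0],[0,0,0],0.2],[[-0.029,-0.036,0],[0,0,0],0.2],[[-0.029,-0.036,0],[0,0,0],0.2],[[-0.027,-0.033,0],[0,0,0],0.2]]'
python3 -m crank '[[[0,0,0],[0,0,0],0.2],[[0,0,0],[0,0,0],0.2]]'
python3 - <<'E'
from h import *
s=snap('wrist','w3.png'); t=bot.state();print(t['time_s'],t['eef_pos'],t['orientation'])
cv2.imwrite('pics/w3b.png',cv2.resize(s['img'][50:350,180:560],None,fx=2,fy=2,interpolation=cv2.INTER_CUBIC))
E
```

```text
time_s: 6.12
eef_pos: [509.9, -329.1, 151.2]
orientation: [-0.737, -3.054, 0.0]
contact_force: [-0.3, -0.0, 0.2]
gripper_width: 44.2
gripper_force: 32.0
time_s: 6.38
eef_pos: [509.7, -327.1, 151.0]
orientation: [-0.741, -3.052, -0.001]
contact_force: [-0.1, 0.1, -0.9]
gripper_width: 44.3
gripper_force: 32.0
6.425 [ 509.75802066 -326.76103535  151.28839393] [-7.40963488e-01 -3.05261896e+00 -3.79107284e-04]
```

View pics/w3b.png

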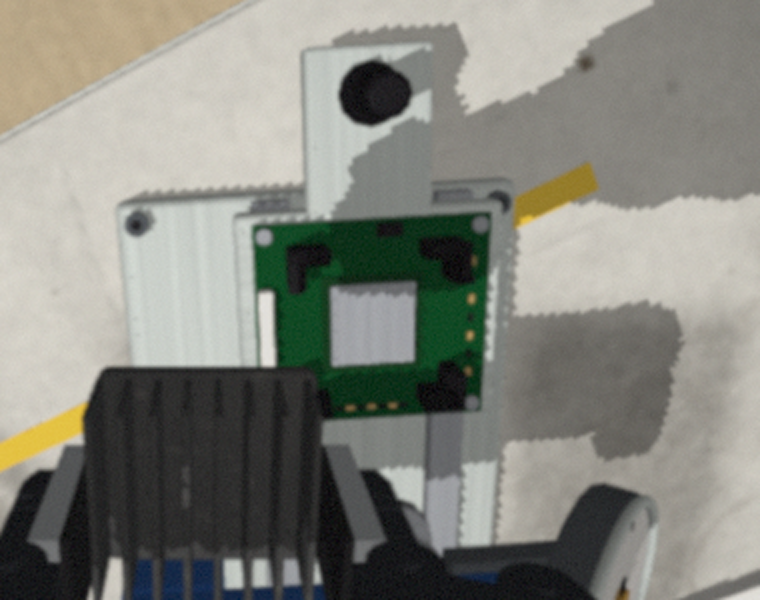

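The picture shows the lid corners at crop (331,287), (417,282), (414,362) and (332,367), the post top near (388,93), and the board screws at (264,237), (480,224) and (472,402).

```bash
python3 - <<'E'
from h import *
s=viewer.snapshot('wrist'); t=bot.state(); M=R.from_rotvec(t['orientation']).as_matrix()
f=lambda X,Y,z: atz(s,180+X/2-.25,50+Y/2-.25,z)
L=np.array([f(*p,37) for p in((331,287),(417,282),(414,362),(332,367))]); c=L.mean(0); print('lid',c, np.linalg.norm(L-np.roll(L,1,0),axis=1))
ang=lambda d:np.degrees(np.arctan2(d[1],d[0]))
print('edge angs',ang(L[1]-L[0]),ang(L[2]-L[3]),ang(L[3]-L[0]),ang(L[2]-L[1]))
S=[f(*p,35) for p in((264,237),(480,224),(472,402))]; print('screws',ang(S[1]-S[0]),ang(S[2]-S[1]), (S[0]+S[2])/2)
# guides outer corners at z=48
G=[f(*p,48) for p in((288,247),(472,240),(466,407))]; print('guides',ang(G[1]-G[0]),ang(G[2]-G[1]),(G[0]+G[2])/2,[np.linalg.norm(G[1]-G[0]),np.linalg.norm(G[2]-G[1])])
p=f(388,93,60); print('post',p,ang(c-p),np.linalg.norm((c-p)[:2]))
sd=snap('side','s3.png'); tp=snap('top','t3.png')
print('xang',ang(M[:,0]), 'cur',t['eef_pos'])
E
```

```text
lid [ 541.17400146 -275.05190271   37.        ] [30.35104389 30.57301957 30.296624   30.17778185]
edge angs 66.1435663555497 66.25015896675899 -23.73253311988526 -24.47987971763607
screws 66.31018806837744 -23.48596374778319 [ 540.93286867 -274.91772198   35.        ]
guides 65.02083789357252 -23.107368914410287 [ 539.62045084 -274.20223858   48.        ] [np.float64(61.68056400624696), np.float64(60.99596235564302)]
post [ 467.00334348 -243.14243542   60.        ] -23.278190050473864 80.74342454518069
xang 152.7044750918638 cur [ 509.84324653 -326.60651311  151.4456102 ]
```

```bash
python3 - <<'E'
from h import *
s=viewer.snapshot('wrist'); t=bot.state(); M=R.from_rotvec(t['orientation']).as_matrix()
f=lambda X,Y,z: atz(s,180+X/2-.25,50+Y/2-.25,z)
e=np.array([np.cos(np.radians(-23.7)),np.sin(np.radians(-23.7)),0]); c=np.array([541,-275,37.])
for z in(120,152): print('head edge',z,[ (f(x,y,z)-c)@e for x,y in((145,558),(165,558),(475,576))])
b=t['eef_pos'][2]-2.2
for p in((103,371),(210,369),(317,372)): print('sink near bottom edge tool',M.T@(f(*p,b)-t['eef_pos']))
a=cv2.imread('pics/top0.png'); h=cv2.cvtColor(a,cv2.COLOR_BGR2HSV)
sT=viewer.snapshot('top'); 
m=cv2.inRange(h,(105,150,50),(125,255,255)); m[:180]=0;m[235:]=0;m[:,:310]=0;m[:,365:]=0
k=(a.max(2)<60).astype(np.uint8); k[:185]=0;k[215:]=0;k[:,:318]=0;k[:,345:]=0
ys,xs=np.nonzero(k); print('knob px',xs.mean(),ys.mean(),len(xs))
P=atz(sT,xs.mean(),ys.mean(),190); print('knob',P,(P-c)@e,(P-c)[:2]@np.array([-e[1],e[0]]))
cv2.imwrite('pics/k.png',np.vstack([cv2.resize(a[180:235,310:365],None,fx=8,fy=8),]))
w=s['img'][300:420]; hw=cv2.cvtColor(w,cv2.COLOR_BGR2HSV); mb=cv2.inRange(hw,(100,130,40),(125,255,255)); ys,xs=np.nonzero(mb)
for x in range(180,420,15):
    q=ys[xs==x]; 
    if len(q): print(x,q.min()+300,((atz(s,x,q.min()+300,120)-c)@e).round(1),end='; ')
E
```

```text
head edge 120 [np.float64(35.46666760796563), np.float64(35.80343962636054), np.float64(47.96909296871627)]
head edge 152 [np.float64(13.110771961652032), np.float64(13.385809222169915), np.float64(23.321337665535335)]
sink near bottom edge tool [ 22.15922119 -21.13090667   2.19519962]
sink near bottom edge tool [22.58352306  1.01490955  2.19238564]
sink near bottom edge tool [21.87482277 23.17490136  2.18994582]
knob px 328.7083333333333 198.80555555555554 72
knob [ 600.37099061 -295.90711285  190.        ] 62.76736275660645 4.7201765046301105
240 357 53.9; 255 333 38.3; 270 331 37.5; 285 331 38.1; 300 345 47.9; 315 344 47.8; 330 344 48.3; 345 360 60.0;
```

View pics/k.png

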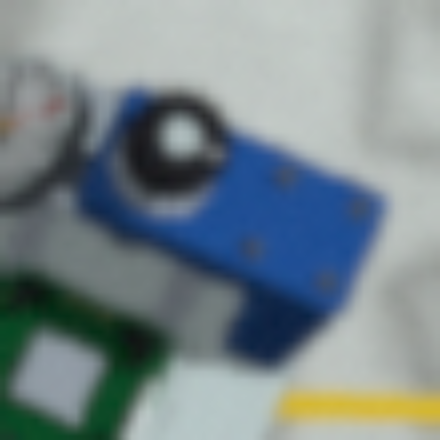

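```bash

python3 -m crank '[[[0,0,0],[0,0,-0.063],0.2],[[0,0,0],[0,0,0],0.2]]'
python3 - <<'E'
from h import *
d,M=rel([541,-275,110]); print(d+[0.001,-0.0006,0],np.degrees(np.arctan2(M[1,0],M[0,0])))
E
```

```text
time_s: 6.92
eef_pos: [509.9, -327.2, 151.5]
orientation: [0.648, 3.074, -0.0]
contact_force: [-0.6, -0.6, 0.4]
gripper_width: 44.0
gripper_force: 32.0
[-0.00638863  0.05969828  0.04145809] 156.20410931042028
```

```bash

python3 -m crank '[[[-0.0032,0.03,0],[0,0,0],0.2],[[-0.0032,0.0297,0.02],[0,0,0],0.2],[[0,0,0.02],[0,0,0],0.2],[[0,0,0.015],[0,0,0],0.2],[[0,0,0],[0,0,0],0.2]]'
python3 -m crank '[[[0,0,0.005],[0,0,0],0.2],[[0,0,0.005],[0,0,0],0.2],[[0,0,0.005],[0,0,0],0.2],[[0,0,0],[0,0,0],0.2]]'
python3 - <<'E'
from h import *
d,M=rel([541,-275,39]); print(d+[0.001,-0.0006,0], bot.state()['contact_force'])
E
```

```text
time_s: 7.55
eef_pos: [539.3, -275.4, 95.4]
orientation: [-0.649, -3.072, -0.001]
contact_force: [0.5, 0.9, 0.8]
gripper_width: 44.1
gripper_force: 32.0
time_s: 8.05
eef_pos: [539.6, -275.4, 80.9]
orientation: [-0.648, -3.073, -0.0]
contact_force: [-0.6, 0.2, -0.4]
gripper_width: 44.5
gripper_force: 32.0
[-0.00013099  0.00029182  0.04193728] [-0.58347807  0.17158537 -0.36668114]
```

```bash

python3 -m crank '[[[0,0,0.003],[0,0,0],0.2],[[0,0,0.003],[0,0,0],0.2],[[0,0,0],[0,0,0],0.2]]'
python3 -m crank '[[[0,0,0.003],[0,0,0],0.2],[[0,0,0.003],[0,0,0],0.2],[[0,0,0.003],[0,0,0],0.2],[[0,0,0],[0,0,0],0.2]]'
python3 - <<'E'
from h import *
sd=viewer.snapshot('side'); cv2.imwrite('pics/s4.png',cv2.resize(sd['img'][205:335,190:320],None,fx=4,fy=4,interpolation=cv2.INTER_CUBIC))
E
```

```text
time_s: 8.43
eef_pos: [539.7, -275.4, 75.0]
orientation: [-0.648, -3.074, -0.0]
contact_force: [0.3, -0.1, -0.8]
gripper_width: 44.3
gripper_force: 32.0
time_s: 8.93
eef_pos: [539.7, -275.4, 66.0]
orientation: [-0.648, -3.073, -0.0]
contact_force: [-0.1, 0.3, -0.1]
gripper_width: 44.6
gripper_force: 32.0
```

```bash

python3 -m crank '[[[0,0,0.006],[0,0,0],0.2],[[0,0,0.006],[0,0,0],0.2],[[0,0,0.003],[0,0,0],0.2],[[0,0,0],[0,0,0],0.2]]'
python3 -m crank '[[[0,0,0.003],[0,0,0],0.2],[[0,0,0],[0,0,0],0.2]]'
python3 -m crank '[[[0,0,0.003],[0,0,0],0.2],[[0,0,0],[0,0,0],0.2]]'
```

```text
time_s: 9.48
eef_pos: [539.7, -275.4, 51.0]
orientation: [-0.648, -3.073, -0.0]
contact_force: [0.2, -0.0, -1.1]
gripper_width: 44.3
gripper_force: 32.0
time_s: 9.72
eef_pos: [539.7, -275.4, 48.2]
orientation: [-0.648, -3.074, 0.0]
contact_force: [0.8, -0.6, -0.4]
gripper_width: 44.4
gripper_force: 32.0
time_s: 9.98
eef_pos: [539.8, -275.5, 45.1]
orientation: [-0.648, -3.074, 0.0]
contact_force: [-0.2, 0.0, -0.5]
gripper_width: 44.6
gripper_force: 32.0
```

```bash

python3 -m crank '[[[0,0,0.003],[0,0,0],0.2],[[0,0,0],[0,0,0],0.2]]'
python3 -m crank '[[[0,0,0.002],[0,0,0],0.2],[[0,0,0],[0,0,0],0.2]]'
python3 -m crank '[[[0,0,0.001],[0,0,0],0.2],[[0,0,0],[0,0,0],0.2]]'
```

```text
time_s: 10.22
eef_pos: [539.8, -275.4, 42.1]
orientation: [-0.648, -3.074, 0.0]
contact_force: [-0.3, -0.2, -1.0]
gripper_width: 44.6
gripper_force: 32.0
time_s: 10.48
eef_pos: [539.8, -275.4, 40.2]
orientation: [-0.648, -3.074, 0.0]
contact_force: [0.8, 0.2, -0.4]
gripper_width: 44.2
gripper_force: 32.0
time_s: 10.72
eef_pos: [539.8, -275.4, 39.3]
orientation: [-0.648, -3.074, 0.0]
contact_force: [-0.5, -0.8, -0.6]
gripper_width: 44.3
gripper_force: 32.0
```

```bash

python3 -m crank '[[[0,0,0.001],[0,0,0],0.2],[[0,0,0],[0,0,0],0.2]]'
python3 -m crank '[[[0,0,0],[0,0,0],0.75],[[0,0,0],[0,0,0],0.75],[[0,0,0],[0,0,0],0.75]]'
python3 -m crank '[[[0,0,-0.02],[0,0,0],0.75],[[0,0,-0.04],[0,0,0],0.75],[[0,0,-0.04],[0,0,0],0.75]]'
python3 - <<'E'
from h import *
s=viewer.snapshot('wrist'); t=bot.state(); print(t['eef_pos'])
cv2.imwrite('pics/w5.png',s['img'])
d,M=rel([467.7,-242.8,110]);print(d)
E
```

```text
time_s: 10.98
eef_pos: [540.3, -275.6, 39.2]
orientation: [0.648, 3.073, -0.001]
contact_force: [-0.8, 1.4, 8.8]
gripper_width: 44.1
gripper_force: 33.1
time_s: 11.35
eef_pos: [539.7, -275.4, 38.2]
orientation: [-0.648, -3.074, 0.0]
contact_force: [0.0, 0.3, 0.1]
gripper_width: 64.1
gripper_force: 0.0
time_s: 11.72
eef_pos: [539.6, -275.3, 139.2]
orientation: [-0.648, -3.073, -0.0]
contact_force: [-0.0, 0.2, 0.4]
gripper_width: 63.7
gripper_force: 0.0
[ 541.20167588 -276.31350228  145.14560382]
[0.08099156 0.00101901 0.03464382]
```

View pics/w5.png

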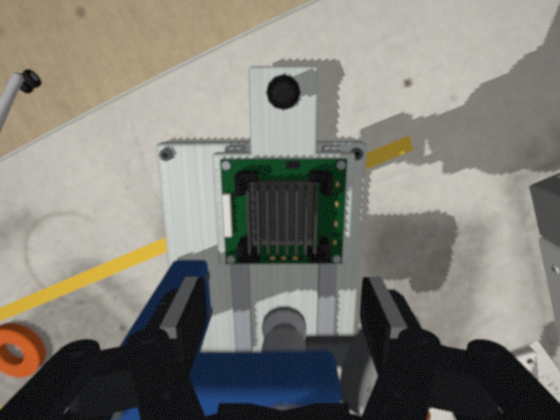

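The heat sink sits squarely between the four guides at about (283,213). The post top is at (284,91).

```bash

python3 - <<'E'
from h import *
s=viewer.snapshot('wrist'); print(atz(s,284,91,60)); d,M=rel([467.7,-242.8,44]);print(d, (M.T@(atz(s,284,91,60)-bot.state()['eef_pos'])))
E
python3 -m crank '[[[0.04,0.0005,0],[0,0,0],0.75],[[0.04,0.0005,0],[0,0,0],0.75],[[0,0,0.045],[0,0,0],0.6],[[0,0,0.04],[0,0,0],0.6],[[0,0,0],[0,0,0],0.6]]'
```

```text
[ 469.55472086 -243.94307217   60.        ]
[0.08146578 0.00113122 0.09839023] [79.20646911  0.8139221  82.4045688 ]
time_s: 12.45
eef_pos: [465.6, -241.2, 50.9]
orientation: [-0.648, -3.069, -0.003]
contact_force: [-0.4, 0.1, 1.0]
gripper_width: 51.5
gripper_force: 0.0
```

```bash

python3 -m crank '[[[0,0,0.008],[0,0,0],0.4],[[0,0,0],[0,0,0],0.05],[[0,0,0],[0,0,0],0.05],[[0,0,0],[0,0,0],0.05],[[0,0,0],[0,0,0],0.05]]' 25
python3 -m crank '[[[0,0,0],[0,0,0],0.05],[[-0.004,0,0],[0,0,0],0.05],[[-0.008,0,0],[0,0,0],0.05],[[-0.008,0,0],[0,0,0],0.05]]'
```

```text
time_s: 13.08
eef_pos: [467.2, -243.2, 46.3]
orientation: [0.648, 3.073, -0.003]
contact_force: [-2.6, -7.0, -3.1]
gripper_width: 13.0
gripper_force: 24.7
time_s: 13.58
eef_pos: [485.4, -251.2, 46.3]
orientation: [0.649, 3.074, -0.002]
contact_force: [-6.1, -5.3, -1.2]
gripper_width: 13.0
gripper_force: 24.8
```

```bash

python3 -m crank '[[[-0.008,-0.0004,0],[0,0,0],0.05],[[-0.008,-0.0003,0],[0,0,0],0.05],[[-0.008,0,0],[0,0,0],0.05],[[-0.005,0,0],[0,0,0],0.05]]'
python3 -m crank '[[[-0.004,0,0],[0,0,0],0.05],[[-0.003,0,0],[0,0,0],0.05],[[-0.002,0,0],[0,0,0],0.05]]'
python3 -m crank '[[[-0.002,0,0],[0,0,0],0.05],[[-0.002,0,0],[0,0,0],0.05]]'
python3 - <<'E'
from h import *
t=bot.state();e=np.array([.9157,-.4019]); print((t['eef_pos'][:2]-[467.2,-243.2])@e,t['contact_force'][:2]@e)
E
```

```text
time_s: 14.08
eef_pos: [512.5, -263.1, 46.2]
orientation: [0.648, 3.073, -0.001]
contact_force: [-3.0, -0.9, 7.5]
gripper_width: 13.3
gripper_force: 25.5
time_s: 14.45
eef_pos: [520.5, -266.7, 46.2]
orientation: [0.648, 3.073, -0.001]
contact_force: [-2.8, -0.4, 7.2]
gripper_width: 13.1
gripper_force: 25.5
time_s: 14.7
eef_pos: [524.1, -268.2, 46.2]
orientation: [0.648, 3.073, -0.001]
contact_force: [-3.6, -0.3, 5.9]
gripper_width: 13.6
gripper_force: 25.5
62.18298087440367 -3.200412464568967
```

```bash

for i in 1 2; do :; done
python3 -m crank '[[[-0.0015,0,0],[0,0,0],0.05],[[-0.0015,0,0],[0,0,0],0.05]]' | grep -E 'eef|contact'
python3 -m crank '[[[-0.001,0,0],[0,0,0],0.05],[[-0.0005,0,0],[0,0,0],0.05]]' | grep -E 'eef|contact'
python3 - <<'E'
from h import *
t=bot.state();e=np.array([.9157,-.4019]); print((t['eef_pos'][:2]-[467.2,-243.2])@e,t['contact_force'][:2]@e)
s=snap('wrist','w6.png')
E
```

```text
eef_pos: [526.9, -269.4, 46.2]
contact_force: [-2.9, 0.3, 6.4]
eef_pos: [528.2, -270.0, 46.2]
contact_force: [-2.8, -0.8, 6.1]
66.67183823939855 -2.2093501583365365
```

```bash

python3 -m crank '[[[-0.001,0,0],[0,0,0],0.05],[[0,0,0],[0,0,0],0.05]]' | grep -E 'eef|contact'
python3 -m crank '[[[-0.001,0,0],[0,0,0],0.05],[[0,0,0],[0,0,0],0.05]]' | grep -E 'eef|contact'
python3 -m crank '[[[-0.001,0,0],[0,0,0],0.05],[[0,0,0],[0,0,0],0.05]]' | grep -E 'eef|contact'
```

```text
eef_pos: [529.2, -270.5, 46.2]
contact_force: [-2.3, -1.0, 6.2]
eef_pos: [530.1, -270.9, 46.2]
contact_force: [-1.1, -0.7, 6.3]
eef_pos: [531.0, -271.3, 46.2]
contact_force: [-2.0, -0.5, 5.8]
```

```bash

python3 -m crank '[[[-0.001,0,0],[0,0,0],0.05],[[0,0,0],[0,0,0],0.05]]' | grep -E 'eef|contact'
python3 -m crank '[[[-0.001,0,0],[0,0,0],0.05],[[0,0,0],[0,0,0],0.05]]' | grep -E 'eef|contact'
```

```text
eef_pos: [531.3, -271.4, 46.2]
contact_force: [-7.7, 2.1, 10.8]
eef_pos: [531.4, -271.4, 46.0]
contact_force: [-16.8, 5.4, 15.8]
```

```bash

python3 -m crank '[[[-0.001,0,0],[0,0,0],0.05],[[0,0,0],[0,0,0],0.05]]' | grep -E 'eef|contact'
python3 -m crank '[[[-0.0007,0,0],[0,0,0],0.05],[[0,0,0],[0,0,0],0.05]]' | grep -E 'eef|contact'
```

```text
eef_pos: [531.5, -271.5, 46.0]
contact_force: [-23.7, 8.3, 20.8]
eef_pos: [531.7, -271.5, 45.9]
contact_force: [-28.4, 10.5, 23.5]
```

I ran two steps together there, and the push reached about 30 N along the slide. I'm relaxing it now.

```bash

python3 -m crank '[[[0.0025,0,0],[0,0,0],0.05],[[0,0,0],[0,0,0],0.05]]' | grep -E 'eef|contact'
python3 -m crank '[[[0,0,0],[0,0,0],0.5],[[0,0,0],[0,0,0],0.5],[[0,0,0],[0,0,0],0.5]]' | grep -E 'eef|contact|width'
python3 -m crank '[[[0.01,0,-0.03],[0,0,0],0.5],[[0.02,0,-0.05],[0,0,0],0.5],[[0.02,0,-0.05],[0,0,0],0.75],[[0,0,0],[0,0,0],0.75]]' | grep -E 'eef|contact|width'
python3 - <<'E'
from h import *
s=snap('wrist','w7.png'); t=bot.state(); print(t['time_s'],t['eef_pos'])
E
```

```text
eef_pos: [531.4, -271.5, 46.1]
contact_force: [-7.4, 2.4, 8.7]
eef_pos: [531.6, -271.4, 45.3]
contact_force: [-0.6, -0.6, -0.5]
gripper_width: 42.7
eef_pos: [486.3, -251.7, 179.6]
contact_force: [0.3, -0.3, 0.0]
gripper_width: 64.1
18.175 [ 486.04125839 -251.43468245  177.22636212]
```

View pics/w7.png

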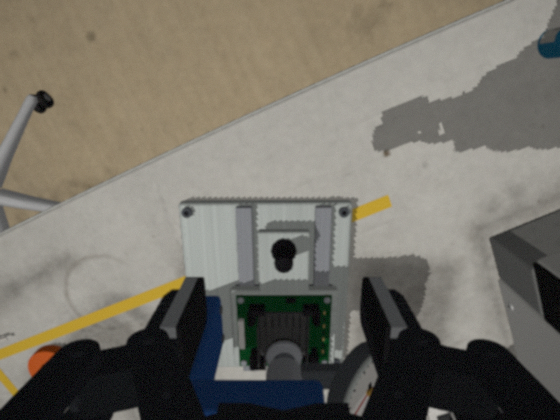

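The carrier is home, with the post at (284,250) and the heat sink under the plunger at (284,350). Next is the knob, whose axis should be 80 mm beyond the post.

```bash

python3 -m crank '[[[0,0,-0.053],[0,0,0],1],[[0,0,0],[0,0,0],1]]' | grep -E 'eef'
python3 - <<'E'
from h import *
d,M=rel([604.7,-303.6,230]); t=bot.state(); print(d, t['joint_positions'][5], np.degrees(np.arctan2(M[1,0],M[0,0])))
s=viewer.snapshot('wrist'); a=s['img']; h=cv2.cvtColor(a,cv2.COLOR_BGR2HSV)
print(proj(s,[604.7,-303.6,198]))
E
```

```text
eef_pos: [486.8, -251.8, 230.8]
[-0.12876681  0.00027427  0.00133562] -1.773105816497657 156.18223426509533
(np.float64(283.74190928286106), np.float64(438.91486785788413))
```

```bash

python3 -m crank '[[[-0.043,0,0],[0,0,0],1],[[-0.043,0,0],[0,0,0],1],[[-0.0428,0,0],[0,0,0],1],[[0,0,0],[0,0,0],1],[[0,0,0],[0,0,0],1]]' | grep -E 'eef|contact'
cat >> h.py <<'E'
AX=np.array([604.7,-303.6]); 
F=np.array([np.cos(np.radians(66.3)),np.sin(np.radians(66.3)),0]); S=np.array([F[1],-F[0],0])
def rect(s,c,N=400,half=40):
    """rectified dial: image right = dial right seen from front (facing it), up = up along face"""
    U=np.array([-F[0],-F[1],1])/np.sqrt(2); Rt=np.array([-F[1],F[0],0]) # viewer looks along -F: right = 
    g=(np.arange(N)+.5)/N*2*half-half; X,Y=np.meshgrid(g,-g)
    P=c+X[...,None]*Rt+Y[...,None]*U
    q=(P-np.array(s['origin']))@att(s); x=q[...,0]/-q[...,2]; y=-q[...,1]/-q[...,2]; k=1+s['k1']*(x*x+y*y)
    return cv2.remap(s['img'],(x*k*s['fx']+s['cx']).astype(np.float32),(y*k*s['fy']+s['cy']).astype(np.float32),cv2.INTER_CUBIC)
E
python3 - <<'E'
from h import *
s=snap('wrist','w8.png'); t=bot.state(); print(t['eef_pos'],t['time_s'])
c=np.append(AX,100)+63*F; im=rect(s,c)
u=proj(s,np.append(AX,198)); print('knob',u,'dial',proj(s,c))
cv2.imwrite('pics/both.png',np.hstack([cv2.resize(s['img'][150:400,180:480],(480,400)),cv2.resize(im,(320,400))]))
cv2.imwrite('pics/r8.png',im)
E
```

```text
eef_pos: [603.1, -302.9, 226.6]
contact_force: [-0.6, 0.0, 1.1]
[ 602.92190318 -302.86234445  227.43329953] 19.15
knob (np.float64(282.9052171246753), np.float64(260.5473915752843)) dial (np.float64(366.9459214396412), np.float64(204.32754680254587))
```

View pics/both.png

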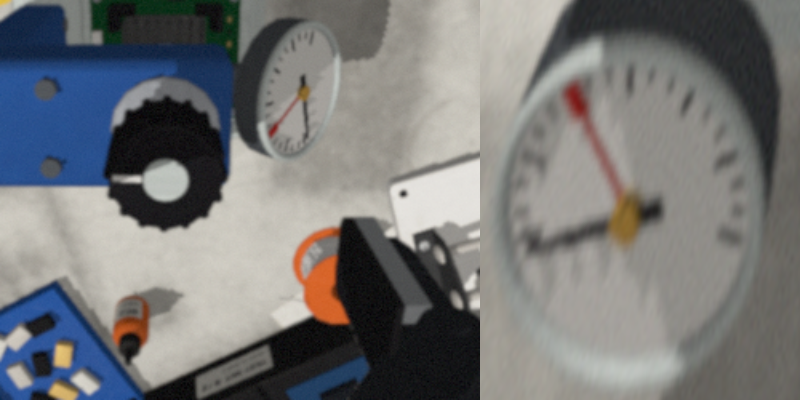

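The last picture shows the knob centred at about (283,262) in the full frame. On the rectified dial the gold hub is at (181,215). The black pointer points to 196° and the red mark to 117°, so there are about 1.37 rad clockwise to go. From here I'll read the dial numerically.

```bash

cat >> h.py <<'E'
def dial(s=None,verbose=True):
    s=s or viewer.snapshot('wrist'); c=np.append(AX,100)+63*F; im=rect(s,c,800,40); h=cv2.cvtColor(im,cv2.COLOR_BGR2HSV)
    y=cv2.inRange(h,(13,110,80),(32,255,255)); y[:200]=0;y[600:]=0;y[:,:200]=0;y[:,600:]=0
    n,l,st,ce=cv2.connectedComponentsWithStats(y)
    if n<2: print('no hub'); return im
    i=1+np.argmax(st[1:,4]); cx,cy=ce[i]
    th=np.radians(np.arange(0,360,.5)); r=np.arange(80,200)  # 0.1mm px
    x=(cx+r[None]*np.cos(th)[:,None]).astype(np.float32); yy=(cy-r[None]*np.sin(th)[:,None]).astype(np.float32)
    p=cv2.remap(im,x,yy,1).astype(float); B,G,Rd=p[...,0],p[...,1],p[...,2]
    dk=(255-p.max(2)).mean(1); rd=(Rd-np.maximum(B,G)).mean(1)
    def pk(v):
        k=np.argmax(v); w=np.arange(-12,13); q=v[(k+w)%720]; q=np.clip(q-(q.max()*.5+np.median(v)*.5),0,None); return (k+(q*w).sum()/q.sum())/2
    a,b=pk(dk-2*np.clip(rd,0,None)),pk(rd)
    print('hub',(cx,cy),st[i,4],'pointer %.1f mark %.1f gap rad %.3f'%(a,b,np.radians((a-b+180)%360-180)),'contrast',(dk.max()-np.median(dk)).round(),rd.max().round())
    return im
E
python3 - <<'E'
from h import *
dial()
E
python3 -m crank '[[[-0.0007,0,0.03],[0,0,0],1],[[-0.0007,0,0.029],[0,0,0],1],[[0,0,0],[0,0,0],1]]' | grep -E 'eef|contact'
python3 - <<'E'
from h import *
print(bot.state()['eef_pos']); print(rel([*AX,168])[0]); dial()
E
```

```text
hub (np.float64(364.42865440464664), np.float64(436.935527589545)) 5165 pointer 195.1 mark 115.2 gap rad 1.396 contrast 70.0 40.0
eef_pos: [603.6, -303.1, 167.8]
contact_force: [0.1, -0.5, 0.3]
[ 603.59594244 -303.11062414  167.84020408]
[-1.20716667e-03 -1.50998746e-06 -1.63440898e-04]
hub (np.float64(349.5953785644051), np.float64(451.2481153720092)) 6102 pointer 195.8 mark 114.0 gap rad 1.428 contrast 98.0 55.0
```

```bash

python3 -m crank '[[[-0.001,0,0],[0,0,0],0.6],[[0,0,0],[0,0,0],0.2],[[0,0,0],[0,0,0],0.2],[[0,0,0],[0,0,0],0.2],[[0,0,0],[0,0,0],0.2]]' 40
python3 -m crank '[[[0,0,0],[0,0,0],0.2],[[0,0,0],[0,0,0],0.2]]'
python3 -m crank '[[[0,0,0],[0,0,0.12],0.2],[[0,0,0],[0,0,0.12],0.2],[[0,0,0],[0,0,0.12],0.2],[[0,0,0],[0,0,0.12],0.2],[[0,0,0],[0,0,0],0.2]]'
python3 - <<'E'
from h import *
dial(); print(bot.state()['wrist_torque'])
E
```

```text
time_s: 20.25
eef_pos: [606.0, -304.2, 170.3]
orientation: [0.648, 3.073, -0.0]
contact_force: [0.2, 1.8, 6.3]
gripper_width: 35.9
gripper_force: 39.7
time_s: 20.5
eef_pos: [606.0, -304.1, 170.3]
orientation: [0.648, 3.073, -0.0]
contact_force: [-1.6, 1.9, 6.7]
gripper_width: 35.9
gripper_force: 39.7
time_s: 21.12
eef_pos: [605.4, -305.0, 170.3]
orientation: [1.364, 2.829, -0.002]
contact_force: [-6.7, -3.6, 5.6]
gripper_width: 35.9
gripper_force: 39.9
hub (np.float64(371.27123786407765), np.float64(418.8883495145631)) 4944 pointer 194.9 mark 116.1 gap rad 1.375 contrast 106.0 51.0
[-0.62517467  0.94048354 -0.0855918 ]
```

```bash

python3 -m crank '[[[0,0,0],[0,0,0.1],0.2],[[0,0,0],[0,0,0.1],0.2],[[0,0,0],[0,0,0],0.2]]' | grep -E 'contact|orient'
python3 -c 'from h import *; dial()'
python3 -m crank '[[[0,0,0],[0,0,0.1],0.2],[[0,0,0],[0,0,0.1],0.2],[[0,0,0],[0,0,0],0.2]]' | grep -E 'contact|orient'
python3 -c 'from h import *; dial()'
python3 -m crank '[[[0,0,0],[0,0,0.1],0.2],[[0,0,0],[0,0,0.1],0.2],[[0,0,0],[0,0,0],0.2]]' | grep -E 'contact|orient'
python3 -c 'from h import *; dial();print(bot.state()["wrist_torque"])'
```

```text
orientation: [1.64, 2.679, -0.003]
contact_force: [-9.1, -5.6, 7.6]
hub (np.float64(376.71398305084745), np.float64(412.4449152542373)) 4720 pointer 194.7 mark 116.5 gap rad 1.365 contrast 104.0 51.0
orientation: [-1.899, -2.502, 0.004]
contact_force: [-13.6, -5.4, 8.2]
hub (np.float64(382.34776931447226), np.float64(408.3083786724701)) 4595 pointer 194.5 mark 117.1 gap rad 1.350 contrast 102.0 48.0
orientation: [-2.14, -2.3, 0.005]
contact_force: [-17.0, -5.8, 9.6]
hub (np.float64(387.282618409294), np.float64(406.0437890974084)) 4476 pointer 194.4 mark 117.7 gap rad 1.339 contrast 99.0 49.0
[-0.93834615  2.89306947  0.01584875]
```

```bash

python3 -m crank '[[[-0.0005,-0.0018,0],[0,0,0],0.2],[[0,0,0],[0,0,0.1],0.2],[[0,0,0],[0,0,0],0.2]]' | grep -E 'contact|orient'
python3 -c 'from h import *; dial()'
python3 -m crank '[[[0,0,0],[0,0,0.1],0.2],[[0,0,0],[0,0,0],0.2]]' | grep -E 'contact|orient'
python3 -c 'from h import *; dial()'
python3 -m crank '[[[0,0,0],[0,0,0.1],0.2],[[0,0,0],[0,0,0],0.2]]' | grep -E 'contact|orient'
python3 -c 'from h import *; dial();print(bot.state()["joint_positions"])'
```

```text
orientation: [2.25, 2.19, -0.001]
contact_force: [-4.2, -3.4, 6.8]
hub (np.float64(389.2277031490861), np.float64(405.34265580268664)) 4541 pointer 192.4 mark 118.0 gap rad 1.299 contrast 98.0 48.0
orientation: [2.357, 2.075, -0.002]
contact_force: [-7.5, -1.8, 6.2]
hub (np.float64(391.52477023088994), np.float64(405.02241649854295)) 4461 pointer 185.4 mark 118.4 gap rad 1.169 contrast 97.0 48.0
orientation: [2.459, 1.955, -0.002]
contact_force: [-8.5, -2.7, 6.7]
hub (np.float64(393.48022598870057), np.float64(404.8761581920904)) 4425 pointer 178.3 mark 118.7 gap rad 1.041 contrast 96.0 48.0
[-5.81790042e-01  3.85504888e-01  1.26549489e+00 -1.48588616e-03
  1.49039713e+00 -3.55692991e-01]
```

```bash

python3 -m crank '[[[0,-0.0007,0],[0,0,0.1],0.2],[[0,0,0],[0,0,0.1],0.2],[[0,0,0],[0,0,0.1],0.2],[[0,0,0],[0,0,0],0.2]]' | grep -E 'contact|orient'
python3 -c 'from h import *; dial()'
python3 -m crank '[[[0,0,0],[0,0,0.1],0.2],[[0,0,0],[0,0,0.1],0.2],[[0,0,0],[0,0,0],0.2]]' | grep -E 'contact|orient'
python3 -c 'from h import *; dial();M=R.from_rotvec(bot.state()["orientation"]).as_matrix();print(M.T@bot.state()["contact_force"],np.degrees(np.arctan2(M[1,0],M[0,0])))'
```

```text
orientation: [2.723, 1.566, -0.002]
contact_force: [-8.3, -1.0, 8.2]
hub (np.float64(398.266818700114), np.float64(406.4659064994299)) 4385 pointer 156.8 mark 119.5 gap rad 0.651 contrast 102.0 49.0
orientation: [-2.866, -1.286, 0.003]
contact_force: [-12.4, 1.4, 9.6]
hub (np.float64(400.7482566248257), np.float64(408.85797303579733)) 4302 pointer 142.4 mark 119.8 gap rad 0.396 contrast 107.0 51.0
[ -7.55775602 -10.00593743 -10.02581982] 48.40999201264534
```

```bash

python3 -m crank '[[[-0.0005,-0.0007,0],[0,0,0.1],0.2],[[0,0,0],[0,0,0.1],0.2],[[0,0,0],[0,0,0],0.2]]' | grep -E 'contact|orient'
python3 -c 'from h import *; dial()'
python3 -m crank '[[[0,0,0],[0,0,0.05],0.2],[[0,0,0],[0,0,0],0.2]]' | grep -E 'contact|orient'
python3 -c 'from h import *; dial()'
```

```text
orientation: [2.98, 0.994, -0.001]
contact_force: [-8.7, 2.1, 7.6]
hub (np.float64(402.40882694541233), np.float64(411.9145180023229)) 4305 pointer 128.8 mark 120.5 gap rad 0.145 contrast 113.0 53.0
orientation: [3.004, 0.921, -0.001]
contact_force: [-9.2, 3.2, 8.7]
hub (np.float64(401.849139934914), np.float64(412.31473733147374)) 4302 pointer 125.4 mark 120.1 gap rad 0.093 contrast 117.0 37.0
```

```bash

cat >> h.py <<'E'
def prof(lo=150,hi=105):
    s=viewer.snapshot('wrist'); c=np.append(AX,100)+63*F; im=rect(s,c,800,40)
    cx,cy=402,412; th=np.arange(lo,hi,-1.); 
    print('th  ',*['%4d'%t for t in th])
    for r0 in(120,150,180,210,230,250):
        r=np.arange(r0-12,r0+12); t=np.radians(th)[:,None]
        p=cv2.remap(im,(cx+r*np.cos(t)).astype(np.float32),(cy-r*np.sin(t)).astype(np.float32),1).astype(float).mean(1)
        print(r0,'V ',*['%4d'%v for v in p.max(1)]); print(r0,'Rd',*['%4d'%v for v in p[:,2]-p[:,:2].max(1)])
E
python3 -m crank '[[[0,0,0],[0,0,0.03],0.2],[[0,0,0],[0,0,0],0.2]]' | grep -E 'contact|orient'
python3 -c 'from h import *; dial(); prof(138,108)'
```

```text
orientation: [-3.017, -0.876, 0.001]
contact_force: [-9.8, 3.2, 8.3]
hub (np.float64(402.08040083896526), np.float64(412.73665812164995)) 4291 pointer 123.3 mark 120.0 gap rad 0.058 contrast 118.0 16.0
th    138  137  136  135  134  133  132  131  130  129  128  127  126  125  124  123  122  121  120  119  118  117  116  115  114  113  112  111  110  109
120 V   154  154  154  155  154  150  145  136  125  113   98   80   62   44   31   25   29   39   55   72   90  108  123  133  141  147  152  153  153  153
120 Rd    1    1    0    0    0    0    0    0    0    0    1    1    2    2    0    1    3    5    6    6    6    6    5    4    3    2    1    1    1    1
150 V   153  153  153  154  154  154  153  151  146  135  119   99   79   58   39   27   28   44   65   88  110  128  142  150  153  154  155  156  156  155
150 Rd    1    1    1    2    2    1    1    1    2    2    1    0    1    1    1    1    4    9   11   10    8    7    5    3    2    1    1    2    2    1
180 V   153  153  154  154  154  154  154  154  155  155  151  142  127  104   78   58   55   70   92  111  126  14
[... 440 characters left out ...]
 7   27   48   48   36   21    9    4    2    1    1    1    1    2    2
230 V   154  155  155  156  155  155  155  155  155  155  155  154  145  120   88   61   63   88  110  124  133  136  141  148  153  155  155  154  153  154
230 Rd    2    2    2    2    2    2    2    2    2    2    1    3    6    5    5   10   34   61   72   66   53   38   22   11    4    2    2    2    1    1
250 V   155  154  155  152  151  152  154  154  155  154  155  154  147  126   97   76   79   99  114  121  122  122  127  138  147  151  153  154  156  154
250 Rd    2    2    2    2    2    2    2    1    2    2    2    4    9   16   23   34   56   79   92   95   91   72   43   19    7    2    2    3    2    1
```

```bash

python3 -m crank '[[[0,0,0],[0,0,0.02],0.2],[[0,0,0],[0,0,0],0.2]]' | grep -E 'contact|orient'
python3 -c 'from h import *; dial(); prof(130,110)' | grep -E 'hub|th|180|230|250'
```

```text
orientation: [-3.025, -0.846, 0.001]
contact_force: [-9.5, 3.8, 8.1]
hub (np.float64(402.3270120259019), np.float64(413.7326549491212)) 4324 pointer 121.5 mark 119.2 gap rad 0.039 contrast 117.0 6.0
th    130  129  128  127  126  125  124  123  122  121  120  119  118  117  116  115  114  113  112  111
180 V   155  155  154  152  146  133  112   85   60   56   73  100  124  139  147  152  154  156  156  155
180 Rd    2    2    1    1    1    1    0    1    3   10   15   16   11    6    3    2    1    1    1    1
230 V   154  154  155  154  151  142  122   93   65   58   79  108  126  136  142  148  152  155  155  154
230 Rd    1    1    2    4   10   18   22   18   13   22   41   46   43   35   23   12    4    1    1    1
250 V   154  155  155  155  150  139  122   95   72   69   87  106  117  123  129  139  147  149  152  153
250 Rd    1    1    0    2    9   25   42   50   48   49   68   85   88   71   44   18    5    1    1    2
```

```bash

python3 -m crank '[[[-0.0004,-0.0008,0],[0,0,0],0.2],[[0,0,0],[0,0,0],0.2]]' | grep -E 'contact|orient'
python3 -m crank '[[[0,0,0],[0,0,0],0.6],[[0,0,0],[0,0,0],1],[[0,0,0],[0,0,0],1],[[0,0,0],[0,0,0],1]]' | grep -E 'contact|orient|width'
python3 -c 'from h import *; dial(); prof(130,110)' | grep -E 'hub|th|230|250'
```

```text
orientation: [3.024, 0.846, 0.001]
contact_force: [-2.9, -0.7, 6.3]
orientation: [-3.025, -0.847, 0.0]
contact_force: [-0.3, -0.2, -0.7]
gripper_width: 85.2
hub (np.float64(402.23451940850276), np.float64(413.1307763401109)) 4328 pointer 121.5 mark 119.4 gap rad 0.036 contrast 116.0 6.0
th    130  129  128  127  126  125  124  123  122  121  120  119  118  117  116  115  114  113  112  111
230 V   154  154  154  153  148  138  120   92   63   56   77  104  121  131  138  143  149  152  155  155
230 Rd    1    1    1    4   11   20   25   22   17   24   41   50   49   39   26   14    6    2    1    1
250 V   155  154  153  152  147  136  120   97   74   70   87  105  117  124  129  138  146  149  152  152
250 Rd    0    0    1    4   13   29   49   57   53   56   68   83   89   71   42   17    6    1    1    1
```

```bash

python3 -m crank '[[[0,0,-0.03],[0,0,0],1],[[0,0,-0.04],[0,0,0],1],[[0,0,-0.03],[0,0,0],1],[[0,0,0],[0,0,0],1],[[0,0,0],[0,0,0],1]]' | grep -E 'time|eef|contact'
python3 - <<'E'
from h import *
dial()
s=viewer.snapshot('wrist'); a=cv2.cvtColor(s['img'],cv2.COLOR_BGR2HSV)
e=np.array([.9157,-.4019]); m=(s['img'].max(2)<50)
u=proj(s,[*(AX-80*e),60]); print('post expected px',u)
E
```

```text
time_s: 27.35
eef_pos: [601.5, -304.0, 268.4]
contact_force: [0.2, -0.5, 0.1]
hub (np.float64(400.3792134831461), np.float64(411.56390449438203)) 4272 pointer 122.0 mark 118.9 gap rad 0.054 contrast 72.0 6.0
post expected px (np.float64(217.63287038191294), np.float64(222.69399731731045))
```

```bash
python3 -c 'from h import *; print(bot.finish_job())'
```

```text
the job is handed in; nothing more can be done
None
```

I handed the job in with one fault: pushing the carrier home, I briefly reached about 30 N at the end stop, over the 20 N ramming limit. The heat sink is seated fins up with the carrier home under the plunger, the pointer is about 0.02–0.05 rad short of the red mark, not past it, and the gripper has let go; no verdict came back.

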